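# Press the pedal and hold the bin open

## Task

Open the small steel pedal bin on the bench: press its pedal slowly down with your fingertips until the pedal rests on the table and the lid stands wide open. Finish while holding the pedal down, so that the lid stays open for someone to drop scraps in. Do not touch the lid, do not lift, shove or tip the bin, and leave the blender parts standing around it where they are.

Things in the scene. Friction and masses are not known exactly. Their poses are not given: they have to be found in the camera images.
- bin: a table-top pedal bin: steel drum 150 mm across, 168 mm high with its lid shut (lid 154 mm across), loose on four rubber feet, 2.2 kg in all. Origin: centre of its underside, on the table. z points up; its -x axis points to its front, where the pedal sticks out; the lid's hinge is at its rear (+x). Turn a hand so that its narrow side faces the drum, or lean a wide wrist outward, off the lid
- pedal_top (a point): centre of the top of the pedal pad (ribbed black plastic, 64 mm front to rear, 56 mm wide), 153 mm in front of the bin's centre, its near edge 48 mm clear of the drum. At rest 57 mm above the table, sloping 9 degrees, outer edge higher; fully pressed it has sunk 30 mm, is level, 27 mm up, its rubber foot on the table. The lid's weight pushes it up: 6 to 11 N at first, 2 to 4 N when down
- pedal: the lever: a steel bar under the bin with the pedal pad on its end. Origin at its fulcrum, 17 mm above the table and 25 mm behind the bin's centre; from there 182 mm to the pad's centre (long end) and 57 mm to the push rod at the rear (short end). It tips by 0.165 rad about its y axis. Let go, it rises and the lid shuts; stamped on fast, it tips the bin forward
- lid: the domed steel lid, 154 mm across, 20 mm high, about 0.21 kg. Origin at its hinge, 92 mm behind the bin's centre, 148 mm up. Its z axis points up when shut and tips back about 7.6 rad per rad of the lever, to about 1.25 rad (72 degrees) when the pedal is fully down; open, its top edge stands 0.3 m above the table over the bin's rear
- cup_mid (a point): centre, half-way up, of an empty clear plastic blender cup, 84 mm across the rim and 110 mm high, loose, mouth up, standing close beside the bin's drum: leave alone
- collar_mid (a point): centre, half-way up, of a grey plastic ring 90 mm across and 32 mm high with a handle sticking out 35 mm, loose, lying on the other side, next to the pedal: leave alone
- power_base_mid (a point): centre, half-way up, of the blender's motor base, a silver open-topped drum 146 mm across and 150 mm high, 1.2 kg, loose, standing behind the bin, to the robot's right: leave alone

How it is judged:
By the outcome, as a careful person would: the job done as asked, in the order asked, and still so for the second after the job is handed in, while the arm keeps its last pose, push and grip.
It also fails if it takes over 26 s, if anything falls off the work surface, if the arm or the gripper's body presses on something with over 40 N, if the wrist force passes 120 N, or if a joint passes its speed limit or range.

## Robot

A 7-joint arm with a two-finger parallel gripper is mounted at the origin on the work surface. World frame = base frame: x ahead of the robot, y to its left, z up, the work surface at z = 0. Lengths are in m, angles in rad, forces in N, time in s.
With the tool pointing down it reaches from about 0.425 to 0.925 m from the base axis. Payload 6.8 kg.
Tool frame: the origin (TCP) lies between the finger pads; the fingertips stand 17 mm ahead of it and the grasp point (between the pads) lies 2 mm behind it; z points along the fingers, y is the line along which they close (so a half turn about z gives the same grasp; the last joint's range is limited). The gripper opens to 88 mm and grips with 3 to 60 N. Pads are 20 mm wide; open, the fingers measure 115 mm over their backs; the gripper's body (75 mm by 178 mm) begins 61 mm behind the grasp point.
Start: joints at [-1.412, 0.477, 0.022, 1.555, -0.011, 1.109, -0.083], TCP at [0.178, 0.651, 0.24] pointing down, gripper open.
Joint ranges: [-2.96, 2.96], [-0.34, 2.1], [-1.41, 1.46], [0.24, 2.44], [-1.37, 4.51], [0.17, 1.92], [-2.96, 2.96]. Speed limits (rad/s): [2.39, 2.39, 3.14, 3.14, 3.14, 3.14, 3.14].

## Interface

Orientations are given as a unit quaternion [w, x, y, z].
In Python, from rig import robot gives the robot as it stands.
- The arm moves only by the tool jog_arm, never from a script. Its argument "deltas" is a list of rows, each a list of 5 numbers: the shift along the world's x, y, z each as a share of 2 cm, from -1 to 1, then the turn about the world's z as a share of 60 degrees, from -1 to 1, then the opening, from 0 (shut) to 1 (fully open). In form: [[x, y, z, spin, gripper], ...]. A call has 1 to 5 rows; each row shifts and turns the commanded pose from where the row before left it; what a row does not reach is not made up. A row lasts 1/10 s, in which the tool goes at most 50 mm and 8.59 degrees, less where a joint would pass 70% of its speed; a pose out of reach is approached as far as the arm can. A call with a number of a shift or a turn outside -1 to 1 is refused whole. A call with a gripper value outside its range is refused whole. The fingers move at their own pace and stop on an object; "force" is the grip in N (left out, the last holds). Time passes only in rows, so rows that do not move let the fingers close. It gives the time, the measured TCP pose, the force, the opening and the grip force at its end, in the units of the state.
- robot.observe(): the state, without advancing time (a new reading comes with each control period).
- robot.capture(name): name is "side" or "top" or "wrist"; returns a dict with "image" (384x512x3 uint8, red, green, blue), "camera_matrix" (3x3 intrinsics, pixels), "camera_from_world" (4x4, takes a point from world to camera coordinates). Camera axes: x right, y down, z forward; pixel columns grow to the right and rows downward; lengths in m; the calibration is good to about 2 mm. The wrist camera is an equidistant fisheye: a pixel r from the principal point sees the ray r / f radians off the axis. A picture is of the moment at which its call begins. There is no depth.
- robot.job_done(): hands the job in; it is judged then, once.
The state is a dict: "time": time; "joint_pos": joint angles; "qd": joint speeds; "tau": joint torques, N m; "tcp_pos": TCP position; "orientation": TCP orientation; "force": force on the tool from outside, world axes, zero at the start; "ft_torque": the same for the moment, N m; "gripper_width": finger opening in m; "grasp_force": force on a finger pad.
Only numpy, scipy, OpenCV 4.12 (cv2) and the standard library are available. Lean on these libraries where they do the work, as an engineer would, in place of code of your own. Each camera call takes 0.05 s, during which the arm holds its last target. There are 200 camera calls.

## Working session

There is one attempt and no reset: what is moved stays moved. The work goes in short steps, Python scripts to look and compute and a tool call to move; the robot and the scene stay as the last step left them, time stands still between calls to the robot, and variables do not carry over. Pictures are saved under pics/ and viewed, at most 10 in all, crops included, and the job is handed in when it is done.

Besides the shell and the picture viewer there is one more tool, called after "Request:" by a JSON object that holds its "api" and its "payload", one argument or row to a line. jog_arm: Moves the arm, as the interface text tells. Its arguments: {"type":"object","properties":{"deltas":{"type":"array"},"force":{"type":"number"}},"required":["deltas"]}

```bash
mkdir -p pics; python3 - <<'E'
from rig import robot
import cv2,numpy as np,pickle
d={n:robot.capture(n) for n in("side","top")}
pickle.dump(d,open("d0.pkl","wb"))
for n in d: cv2.imwrite(f"pics/{n}0.png",d[n]["image"][...,::-1]); print(n,d[n]["camera_matrix"].tolist(),np.round(d[n]["camera_from_world"],3).tolist())
s=robot.observe();print(s["time"],s["tcp_pos"],s["orientation"],s["force"])
E
```

```text
side [[418.55521644106824, 0.0, 255.92689973404887], [0.0, 418.55521644106824, 190.33483070009123], [0.0, 0.0, 1.0]] [[0.881, -0.474, 0.001, -0.599], [-0.362, -0.674, -0.644, 0.136], [0.306, 0.567, -0.765, 0.99], [0.0, 0.0, 0.0, 1.0]]
top [[404.2804912472411, 0.0, 260.5805328421114], [0.0, 404.2804912472411, 181.0826824042521], [0.0, 0.0, 1.0]] [[-0.007, -1.0, -0.023, -0.194], [-0.996, 0.009, -0.086, 0.54], [0.086, 0.022, -0.996, 0.997], [0.0, 0.0, 0.0, 1.0]]
0.1 [0.17784077 0.65061337 0.23875985] [-4.62321808e-05  1.33001964e-01  9.91115417e-01 -8.40092226e-04] [ 0.5197002  -0.0306302  -0.37953607]
```

View pics/side0.png

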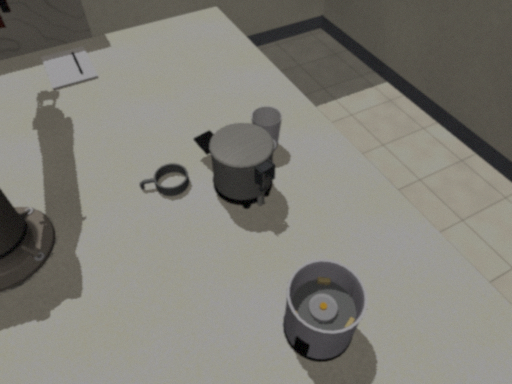

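View pics/top0.png

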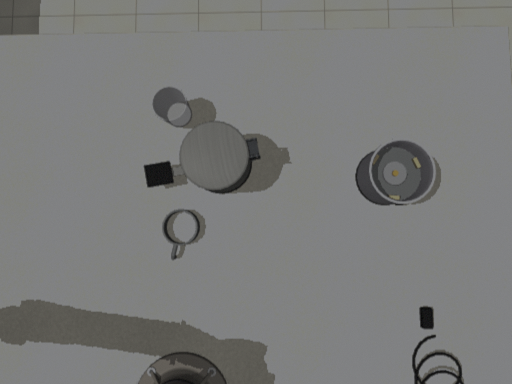

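Side: the bin's lid is at about (242,145) and the hinge at (264,172). The black pedal peeks out at (207,142), the cup is at (266,122) and the collar at (172,180). Top: the pedal is at (158,174), the lid centre at (214,156), the hinge at (252,149), the cup at (175,108), the collar at (182,227) and the base at (400,172).

```bash
cat > h.py <<'E'
import numpy as np,cv2
def ray(c,uv,z):
    K,T=c["camera_matrix"],c["camera_from_world"]
    R,t=T[:3,:3],T[:3,3]; o=-R.T@t
    d=R.T@np.linalg.inv(K)@[uv[0],uv[1],1]
    return o+d*(z-o[2])/d[2]
E
python3 - <<'E'
import pickle,cv2,numpy as np
from h import ray
d=pickle.load(open("d0.pkl","rb"));c=d["top"];im=c["image"]
m=(im.max(2)<45).astype(np.uint8)
n,l,s,ce=cv2.connectedComponentsWithStats(m)
for i in range(1,n):
    if s[i,4]>60: print(s[i],ce[i].round(1))
i=l[174,158];r=cv2.minAreaRect(np.argwhere(l==i)[:,::-1].astype(np.float32));print(r)
ps=ray(c,r[0],.057);print("pedal",ps)
print("corners",[ray(c,q,.057).round(3).tolist() for q in cv2.boxPoints(r)])
L=ray(c,(214,156),.155);print("lid",L)
print("hinge",ray(c,(253,149),.148),"cup rim",ray(c,(170,103),.11),"cup base",ray(c,(179,114),0),"collar",ray(c,(182,227),.03),ray(c,(175,258),.016))
u=(ps-L)[:2];print("dir",np.degrees(np.arctan2(u[1],u[0])),np.linalg.norm(u))
m=(d["side"]["image"].max(2)<45).astype(np.uint8)
n,l,s,ce=cv2.connectedComponentsWithStats(m)
for i in range(1,n):
    if s[i,4]>60: print(s[i],ce[i].round(1),ray(d["side"],ce[i],.057))
E
```

```text
[210 156  50  37 284] [239.1 178.3]
[145 162  28  25 553] [158.6 173.8]
[164 214  12  29  65] [167.1 228.4]
[420 307  13  21 252] [426.2 317. ]
[413 335  50  49 381] [432.8 365. ]
[170 352  56  32  86] [201.6 361.3]
[162 374  44  10 302] [184.5 379.3]
((158.7162322998047, 173.79730224609375), (21.207469940185547, 26.13943862915039), 80.53767395019531)
pedal [0.55542907 0.0496134  0.057     ]
corners [[0.576, 0.086, 0.057], [0.586, 0.023, 0.057], [0.535, 0.013, 0.057], [0.525, 0.077, 0.057]]
lid [ 0.58315633 -0.09954756  0.155     ]
hinge [ 0.5989598  -0.18533278  0.148     ] cup rim [0.71668383 0.0106871  0.11      ] cup base [0.71857988 0.01424551 0.        ] collar [ 0.42494587 -0.00300097  0.03      ] [0.34760788 0.01690296 0.016     ]
dir 100.5304130767942 0.15171615426661175
[ 0  0 10 13 93] [4.  5.9] [0.16838073 1.12656437 0.057     ]
[ 251   16  261  164 2928] [405.6  91.9] [ 1.18175278 -0.03868011  0.057     ]
[195 132  17  21 191] [204.1 140.8] [0.54835857 0.05387708 0.057     ]
[254 164  21  32 394] [263.8 179.4] [ 0.62384534 -0.14665546  0.057     ]
[156 166  29  14 154] [168.1 170.5] [ 0.42237202 -0.00389075  0.057     ]
[157 179  31  16 155] [174.  189.1] [ 0.41286608 -0.06992546  0.057     ]
[215 183  43  25 257] [236.9 198.9] [ 0.53573995 -0.17099022  0.057     ]
[   0  191   34   69 1362] [ 12.3 229.7] [ 0.04422071 -0.00953844  0.057     ]
[ 32 236  23  38  71] [ 45.6 255.4] [ 0.0981892  -0.11544236  0.057     ]
[288 337  57  24 299] [305.9 349.3] [ 0.48746875 -0.5546692   0.057     ]
```

Request:
{"api": "jog_arm", "payload": {
  "deltas": [
    [0.63, -0.99, 0, -0.036, 0],
    [0.63, -0.99, 0, -0.036, 0],
    [0.63, -0.99, 0, -0.036, 0],
    [0.63, -0.99, 0, -0.036, 0],
    [0.63, -0.99, 0, -0.036, 0]
  ]
}}

```text
time: 0.6
tcp_pos: [0.2413, 0.551, 0.2392]
orientation: [-0.0, 0.226, 0.974, -0.0]
force: [-0.2, 0.4, 0.1]
gripper_width: 0.0512
grasp_force: 0.0
```

Request:
{"api": "jog_arm", "payload": {
  "deltas": [
    [0.63, -0.99, 0, -0.036, 0],
    [0.63, -0.99, 0, -0.036, 0],
    [0.63, -0.99, 0, -0.036, 0],
    [0.63, -0.99, 0, -0.036, 0],
    [0.63, -0.99, 0, -0.036, 0]
  ]
}}

```text
time: 1.1
tcp_pos: [0.3049, 0.4516, 0.2397]
orientation: [-0.0, 0.318, 0.948, 0.0]
force: [0.3, -0.0, -0.3]
gripper_width: 0.0113
grasp_force: 0.0
```

Request:
{"api": "jog_arm", "payload": {
  "deltas": [
    [0.63, -0.99, 0, -0.036, 0],
    [0.63, -0.99, 0, -0.036, 0],
    [0.63, -0.99, 0, -0.036, 0],
    [0.63, -0.99, 0, -0.036, 0],
    [0.63, -0.99, 0, -0.036, 0]
  ]
}}

```text
time: 1.6
tcp_pos: [0.368, 0.3525, 0.2397]
orientation: [0.0, 0.406, 0.914, 0.0]
force: [-0.3, -1.3, 0.3]
gripper_width: 0.0005
grasp_force: 0.0
```

Request:
{"api": "jog_arm", "payload": {
  "deltas": [
    [0.63, -0.99, 0, -0.036, 0],
    [0.63, -0.99, 0, -0.036, 0],
    [0.63, -0.99, 0, -0.036, 0],
    [0.63, -0.99, 0, -0.036, 0],
    [0.63, -0.99, 0, -0.036, 0]
  ]
}}

```text
time: 2.1
tcp_pos: [0.431, 0.2535, 0.2397]
orientation: [0.0, 0.49, 0.872, 0.0]
force: [1.6, 0.5, 0.2]
gripper_width: 0.0006
grasp_force: 0.0
```

Tracking is good. I'll stop 5 rows short for a wrist look.

Request:
{"api": "jog_arm", "payload": {
  "deltas": [
    [0.63, -0.99, 0, -0.036, 0],
    [0.63, -0.99, 0, -0.036, 0],
    [0.63, -0.99, 0, -0.036, 0],
    [0.63, -0.99, 0, -0.036, 0],
    [0.63, -0.99, 0, -0.036, 0]
  ]
}}

```text
time: 2.6
tcp_pos: [0.4939, 0.1544, 0.2397]
orientation: [0.0, 0.57, 0.822, 0.0]
force: [0.5, 0.4, 0.3]
gripper_width: 0.0005
grasp_force: 0.0
```

```bash
python3 - <<'E'
from rig import robot
import cv2,numpy as np
c=robot.capture("wrist");im=c["image"];K,T=c["camera_matrix"],c["camera_from_world"]
cv2.imwrite("pics/w1.png",im[...,::-1])
R=T[:3,:3];o=-R.T@T[:3,3];f=K[0,0];print(o,f)
n,l,s,ce=cv2.connectedComponentsWithStats((im.max(2)<45).astype(np.uint8))
for i in range(1,n):
    if s[i,4]>100:
        p=ce[i]-K[:2,2];r=np.hypot(*p);th=r/f
        d=R.T@[np.sin(th)*p[0]/r,np.sin(th)*p[1]/r,np.cos(th)]
        print(s[i],ce[i].round(),(o+d*(.057-o[2])/d[2]).round(4),cv2.minAreaRect(np.argwhere(l==i)[:,::-1].astype(np.float32)))
print(robot.observe()["tcp_pos"])
E
```

```text
[0.46584128 0.2266678  0.38390216] 297.3186396354542
[ 153  228  211   76 7755] [257. 276.] [0.5416 0.0273 0.057 ] ((258.0, 265.5), (75.0, 210.0), 90.0)
[    0   247   512   137 21396] [258. 338.] [ 0.5846 -0.0805  0.057 ] ((255.5305633544922, 315.34771728515625), (135.69265747070312, 511.057861328125), 89.8581771850586)
[162 327  90  17 584] [209. 338.] [ 0.5151 -0.1086  0.057 ] ((206.5, 335.0), (16.0, 89.0), 90.0)
[431 363  43  21 459] [453. 376.] [ 1.0606 -0.1156  0.057 ] ((452.0, 373.0), (42.0, 20.0), 0.0)
[ 37 365  40  19 384] [ 56. 377.] [ 0.2331 -0.431   0.057 ] ((56.5, 374.0), (39.0, 18.0), -0.0)
[0.49581054 0.1504309  0.23991544]
```

View pics/w1.png

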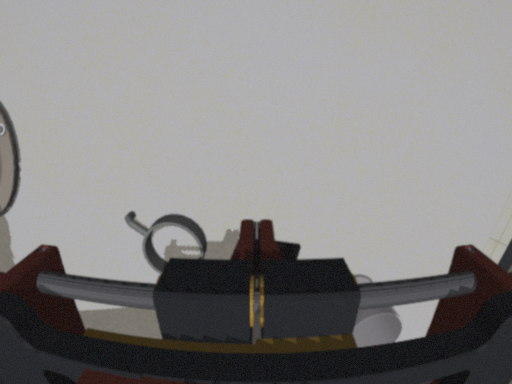

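The wrist view has the fingers centred at (257,250) and the pedal partly hidden behind them at (290,250). The collar is at (175,243) and the cup at (375,325), both clear of the hand.

Request:
{"api": "jog_arm", "payload": {
  "deltas": [
    [0.6, -0.99, 0, -0.037, 0],
    [0.6, -0.99, 0, -0.037, 0],
    [0.6, -0.99, -0.3, -0.037, 0],
    [0.6, -0.99, -0.6, -0.037, 0],
    [0.6, -0.99, -0.9, -0.037, 0]
  ]
}}

```text
time: 3.15
tcp_pos: [0.5543, 0.0556, 0.204]
orientation: [0.001, 0.646, 0.763, 0.001]
force: [-0.0, -0.1, -0.2]
gripper_width: 0.0006
grasp_force: 0.0
```

Request:
{"api": "jog_arm", "payload": {
  "deltas": [
    [0, 0, -1, 0, 0],
    [0, 0, -1, 0, 0],
    [0, 0, -1, 0, 0],
    [0, 0, -0.8, 0, 0],
    [0, 0, -0.4, 0, 0]
  ]
}}

```text
time: 3.65
tcp_pos: [0.5524, 0.0563, 0.1182]
orientation: [-0.0, 0.646, 0.764, -0.001]
force: [0.3, 0.9, -0.6]
gripper_width: 0.0003
grasp_force: 0.0
```

```bash
python3 - <<'E'
from rig import robot
import cv2,numpy as np
a=[robot.capture(n)["image"] for n in("side","top","wrist")]
o=np.hstack([cv2.resize(a[0][60:240,120:320],(400,360)),cv2.resize(a[1][60:240,100:300],(400,360))])
cv2.imwrite("pics/c2.png",o[...,::-1]);cv2.imwrite("pics/w2.png",a[2][...,::-1]);s=robot.observe();print(s["tcp_pos"],s["orientation"],s["force"])
E
```

```text
[0.55304841 0.05666129 0.11962559] [-5.01799614e-05  6.45638921e-01  7.63642796e-01 -2.46845406e-04] [ 1.49585727 -0.95629782  0.43076765]
```

View pics/c2.png

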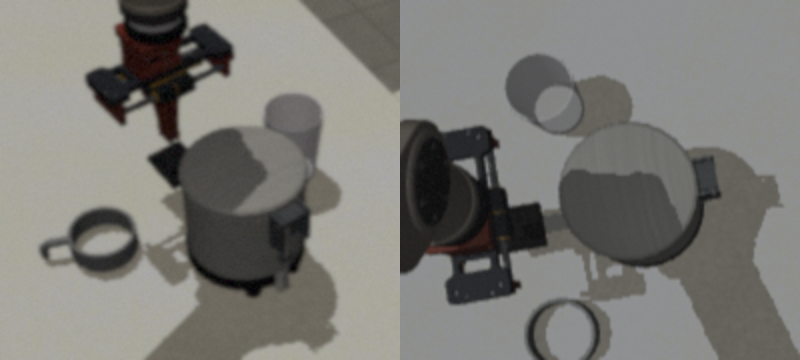

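View pics/w2.png

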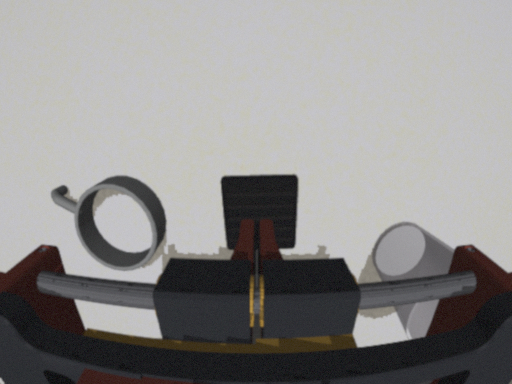

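The side and top views show the hand above the pedal, clear of the lid, cup and collar. In the wrist view the pad has corners at about (221,177), (299,176), (296,247) and (226,249).

```bash
python3 - <<'E'
from rig import robot
import numpy as np
c=robot.capture("wrist");K,T=c["camera_matrix"],c["camera_from_world"]
R=T[:3,:3];o=-R.T@T[:3,3];f=K[0,0]
P=[]
for q,z in(((221,177),.061),((299,176),.061),((296,247),.052),((226,249),.052)):
    p=np.array(q)-K[:2,2];r=np.hypot(*p);th=r/f
    d=R.T@[np.sin(th)*p[0]/r,np.sin(th)*p[1]/r,np.cos(th)];P.append(o+d*(z-o[2])/d[2])
P=np.array(P);print(P.round(4),P.mean(0));s=robot.observe();print(s["tcp_pos"],s["force"],s["time"])
E
```

```text
[[0.5233 0.0785 0.061 ]
 [0.5776 0.0884 0.061 ]
 [0.5894 0.0287 0.052 ]
 [0.5342 0.0177 0.052 ]] [0.55613054 0.05334986 0.0565    ]
[0.55343837 0.05683436 0.12014879] [ 0.38644629 -0.30256581  0.60742326] 3.85
```

Request:
{"api": "jog_arm", "payload": {
  "deltas": [
    [0, 0, -0.6, 0, 0],
    [0, 0, -0.6, 0, 0],
    [0, 0, -0.4, 0, 0],
    [0, 0, -0.25, 0, 0],
    [0, 0, -0.1, 0, 0]
  ]
}}

```text
time: 4.35
tcp_pos: [0.5525, 0.057, 0.0798]
orientation: [-0.0, 0.645, 0.764, -0.0]
force: [-0.2, 0.5, 0.4]
gripper_width: 0.0005
grasp_force: 0.0
```

Request:
{"api": "jog_arm", "payload": {
  "deltas": [
    [0, 0, -0.06, 0, 0],
    [0, 0, -0.06, 0, 0],
    [0, 0, -0.06, 0, 0],
    [0, 0, -0.06, 0, 0],
    [0, 0, -0.06, 0, 0]
  ]
}}

```text
time: 4.85
tcp_pos: [0.5533, 0.0574, 0.0754]
orientation: [-0.0, 0.645, 0.764, 0.001]
force: [-1.3, 0.6, 8.7]
gripper_width: 0.0006
grasp_force: 3.9
```

Request:
{"api": "jog_arm", "payload": {
  "deltas": [
    [0, 0, -0.06, 0, 0],
    [0, 0, -0.06, 0, 0],
    [0, 0, -0.06, 0, 0],
    [0, 0, -0.06, 0, 0],
    [0, 0, -0.06, 0, 0]
  ]
}}

```text
time: 5.35
tcp_pos: [0.5531, 0.0585, 0.0694]
orientation: [-0.001, 0.645, 0.764, 0.001]
force: [-2.7, 2.8, 7.7]
gripper_width: 0.0002
grasp_force: 3.7
```

Request:
{"api": "jog_arm", "payload": {
  "deltas": [
    [-0.003, 0.015, -0.06, 0, 0],
    [-0.003, 0.015, -0.06, 0, 0],
    [-0.003, 0.015, -0.06, 0, 0],
    [-0.003, 0.015, -0.06, 0, 0],
    [-0.003, 0.015, -0.06, 0, 0]
  ]
}}

```text
time: 5.85
tcp_pos: [0.5528, 0.0595, 0.0633]
orientation: [-0.0, 0.645, 0.764, 0.001]
force: [-1.7, 0.7, 6.9]
gripper_width: 0.0008
grasp_force: 3.2
```

Request:
{"api": "jog_arm", "payload": {
  "deltas": [
    [-0.002, 0.01, -0.06, 0, 0],
    [-0.002, 0.01, -0.06, 0, 0],
    [-0.002, 0.01, -0.06, 0, 0],
    [-0.002, 0.01, -0.06, 0, 0],
    [-0.002, 0.01, -0.06, 0, 0]
  ]
}}

```text
time: 6.35
tcp_pos: [0.5527, 0.0604, 0.0572]
orientation: [-0.0, 0.645, 0.764, 0.001]
force: [-0.7, 1.0, 5.1]
gripper_width: 0.0007
grasp_force: 2.5
```

```bash
python3 - <<'E'
from rig import robot
import cv2,numpy as np
a=[robot.capture(n)["image"] for n in("side","top")]
o=np.hstack([cv2.resize(a[0][60:240,120:320],(400,360)),cv2.resize(a[1][60:240,100:300],(400,360))])
cv2.imwrite("pics/c3.png",o[...,::-1]);s=robot.observe();print(s["tcp_pos"],s["force"])
E
```

```text
[0.55266993 0.06035653 0.05711506] [-1.31158728  1.99374654  4.62492706]
```

View pics/c3.png

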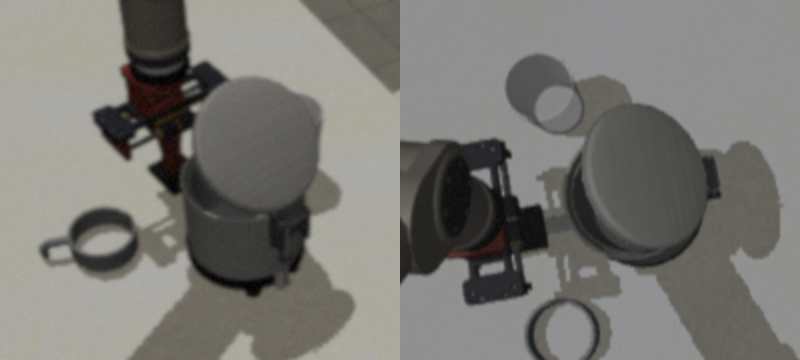

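The lid (left half at about (255,145)) is rising, the bin hasn't moved, and the cup and collar are untouched. I'll carry on down.

Request:
{"api": "jog_arm", "payload": {
  "deltas": [
    [-0.002, 0.01, -0.06, 0, 0],
    [-0.002, 0.01, -0.06, 0, 0],
    [-0.002, 0.01, -0.06, 0, 0],
    [-0.002, 0.01, -0.06, 0, 0],
    [-0.002, 0.01, -0.06, 0, 0]
  ]
}}

```text
time: 6.95
tcp_pos: [0.5525, 0.061, 0.0507]
orientation: [0.0, 0.645, 0.764, 0.0]
force: [0.0, 2.4, 4.1]
gripper_width: 0.0003
grasp_force: 1.7
```

Request:
{"api": "jog_arm", "payload": {
  "deltas": [
    [0, 0.005, -0.05, 0, 0],
    [0, 0.005, -0.05, 0, 0],
    [0, 0.005, -0.05, 0, 0],
    [0, 0, -0.05, 0, 0],
    [0, 0, -0.05, 0, 0]
  ]
}}

```text
time: 7.45
tcp_pos: [0.5523, 0.0607, 0.0455]
orientation: [0.0, 0.645, 0.764, -0.0]
force: [0.7, 1.3, 1.4]
gripper_width: 0.0003
grasp_force: 0.9
```

Request:
{"api": "jog_arm", "payload": {
  "deltas": [
    [0, 0, -0.04, 0, 0],
    [0, 0, -0.04, 0, 0],
    [0, 0, -0.04, 0, 0]
  ]
}}

```text
time: 7.75
tcp_pos: [0.5523, 0.0606, 0.0442]
orientation: [-0.0, 0.646, 0.764, 0.0]
force: [-6.2, 0.3, 21.5]
gripper_width: 0.0002
grasp_force: 11.2
```

The pedal is on its stop. I'll ease the push slightly, hold, and check.

Request:
{"api": "jog_arm", "payload": {
  "deltas": [
    [0, 0, 0.02, 0, 0],
    [0, 0, 0, 0, 0],
    [0, 0, 0, 0, 0],
    [0, 0, 0, 0, 0],
    [0, 0, 0, 0, 0]
  ]
}}

```text
time: 8.25
tcp_pos: [0.5523, 0.0606, 0.0444]
orientation: [-0.0, 0.646, 0.764, 0.0]
force: [-3.2, 0.5, 10.7]
gripper_width: 0.0003
grasp_force: 5.3
```

```bash
python3 - <<'E'
from rig import robot
import cv2,numpy as np
a=[robot.capture(n)["image"] for n in("side","top")]
o=np.hstack([cv2.resize(a[0][60:240,120:320],(400,360)),cv2.resize(a[1][60:240,100:300],(400,360))])
cv2.imwrite("pics/c4.png",o[...,::-1]);s=robot.observe();print(s["tcp_pos"],s["force"],s["time"])
E
```

```text
[0.5522741  0.06060864 0.04435168] [-3.25581522  0.4142223  10.35678471] 8.35
```

View pics/c4.png

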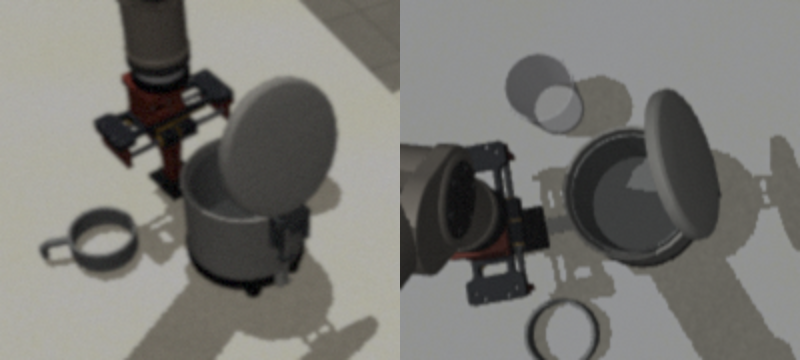

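The lid stands wide open at (280,145) left and (683,165) right. The bin, cup and collar haven't moved, and the pedal is held down with about 10 N.

```bash
python3 -c "
from rig import robot
print(robot.job_done())"
```

```text
the job is handed in; nothing more can be done
None
```

The pedal is pressed down onto the table and held there with about 10 N, the lid stands wide open, the bin, cup and collar stayed where they were, the arm never went near the motor base, and the job was handed in at about 8.4 s.

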